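# Hang an engraver on the spring balancer of a modelling bench

### The arm

A 6-joint arm with a two-finger parallel gripper is mounted at the origin on the work surface. World frame = base frame: x ahead of the robot, y to its left, z up, the work surface at z = 0. Lengths are in mm, angles in rad, forces in N, time in s.
With the tool pointing down it reaches from about 275 to 750 mm from the base axis. Payload 10.2 kg.
Tool frame: the origin (TCP) lies between the finger pads; the fingertips stand ctrl.tips_ahead ahead of it and the grasp point (between the pads) lies 8 mm behind it (ctrl.tips_ahead is the distance from the TCP to the fingertips, in mm); z points along the fingers, y is the direction in which the jaws open and shut (so a half turn about z gives the same grasp; the last joint's range is limited). The gripper opens to 85 mm and grips with 20 to 120 N. Pads are 22 mm wide; open, the fingers measure 114 mm over their backs; the gripper's body (76 mm by 85 mm) begins 54 mm behind the grasp point. The pads swing forward as they close: fully open they stand 13 mm farther back than shut.
Start: joints at [0.888, 0.313, 1.498, -0, 1.331, -0.223], TCP at [232.992, 470.474, 242.294] pointing down, gripper open.
Joint ranges: [-2.94, 2.94], [-0.97, 2.17], [0.19, 2.56], [-1.23, 4.37], [0.02, 3.11], [-2.88, 2.88]. Speed limits (rad/s): [2.39, 2.39, 3.01, 3.14, 3.14, 3.14].

### API

Orientations are given as a unit quaternion [w, x, y, z].
In Python, from rig import ctrl gives the robot as it stands. The module is installed in compiled form; this text tells all that it offers.
- The arm moves only by the tool move_arm, never from a script. Its argument "motion" is a list of rows, each an object with "offset": the shift along the tool's x, y, z in m, a list of three; "angular": the turn, a rotation vector about the tool's x, y, z in degrees, a list of three; "jaw": the finger opening in m, from 0 to 0.0854. In form: [{"offset": [tx, ty, tz], "angular": [ax, ay, az], "jaw": jaw}, ...]. A call has 1 to 5 rows; each row is the pose to reach, as a shift and turn from the pose commanded when the call began, along the tool's axes at that moment; what a row does not reach only later rows make up. A row lasts 1/8 s, in which the tool goes at most 62.5 mm and 10.7 degrees, less where a joint would pass 70% of its speed; a pose out of reach is approached as far as the arm can. A call with a gripper value outside its range is refused whole. The fingers move at their own pace and stop on an object; "squeeze" is the grip in N (left out, the last holds). Time passes only in rows, so rows that repeat a pose let the fingers close. It gives the time, the measured TCP pose, the force and the opening at its end, in the units of the state.
- ctrl.sense(): the state, without advancing time (a new reading comes with each control period).
- ctrl.capture(name): name is "scene" or "top" or "wrist"; returns a dict with "img" (480x640x3 uint8, red, green, blue), "intrinsics" (3x3 intrinsics, pixels), "rvec" (rotation vector, rad) and "tvec" (3), from world to camera coordinates, as OpenCV has them. Camera axes: x right, y down, z forward; pixel columns grow to the right and rows downward; lengths in mm; the calibration is good to about 2 mm. A picture is of the moment at which its call begins. There is no depth.
- ctrl.finish_job(): hands the job in, once; it reports no verdict.
The state is a dict: "time_s": time; "joints": joint angles; "dq": joint speeds; "tau": joint torques, N m; "eef_pos": TCP position; "ee_rot": TCP orientation; "force": force on the tool from outside, world axes, zero at the start; "wrist_torque": the same for the moment, N m; "grip_width": opening from 0.0 (shut) to 1.0 (fully open).
Only numpy, scipy, OpenCV 4.12 (cv2) and the standard library are available. Lean on these libraries where they do the work, as an engineer would, in place of code of your own. Each camera call takes 0.05 s, during which the arm holds its last target. There are 200 camera calls.

### The job

Take the balancer's round black grip, pull its sprung hook down, swing it so the hook goes through the engraver's metal bail, and let it up gently so that it lifts the engraver out of its stand. Keep hold until the spring alone just carries the engraver's weight, so that nothing runs up or down when you let go, and leave it hanging still, clear of the stand, with the balancer released. Never touch the engraver yourself, do not shove it hard with the hook, and leave everything else where it is.

Things in the scene. Friction and masses are not known exactly. Their poses are not given: they have to be found in the camera images.
- balancer: Spring balancer fixed to the bench: dark square base plate (110 x 110 x 14 mm), a bright round column 26 mm thick with a grey spring drum 84 mm across on top, centred 0.55 m up. Origin: on the column's axis at bench level. A boom sticks out of a dark steel sleeve that slides up and down the column; at boom angle 0 the boom points along this body's +y.
- carriage (a joint): Travel DOWN of sleeve, boom, hook and grip from the top stop, m: 0 fully up (as found), 0.16 fully down. Spring's net upward pull, empty: 1.1 N at 0, growing 97 N per m; friction 0.25 N. The engraver's whole weight (mass unknown, 0.2 to 0.92 kg) comes off the pull; it balances, no force felt up or down, somewhere from about 0.009 to 0.081 (within 0.003), always clear of the stand.
- boom (a joint): Swing of the boom about the column's vertical axis, rad, range -0.95 to 0.5, nearly free. 0: boom along the balancer's +y. Growing: clockwise seen from above, the hook moves towards the balancer's +x, tip first. Parked at -0.7 to -0.42.
- grip_mid (a point): Centre of the grip: upright black rubber knob, 26 mm diameter, 50 mm tall, spinning freely about its axis, on the boom's end 200 mm from the column's axis, straight above the hook's bowl. The point is 26 mm above the boom's top, 24 mm below the knob's top, 0.338 m above the bench when fully up. Boom 16 mm thick, 18 mm wide (32 mm round under the knob).
- grip: The same rubber knob; origin at the centre of its underside, 26 mm below grip_mid.
- hook: J hook bent from flat steel bar 14 mm wide, 6 mm thick, under the boom's end. Origin: centre of the bowl's floor, where a hung part rests, 79 mm below grip_mid. z up; +x is where the tip points (square to the boom, the way it moves as the boom angle grows). Bowl 18 mm wide in x; shank centred at x -12 mm, up to the boom's underside at z 37 mm; tip at x +12 mm, its top at z 15 mm. Lowest point z -6 mm.
- bail_top (a point): Underside of the engraver's bail at its top, mid-width: what must lie in the hook's bowl. The bail is an upright square loop of flat steel strap, 8 mm wide and 5 mm thick; free opening below the point 38 mm high, 39 mm wide, about square to the hook's path. In the stand: 0.145 m above the bench, 196 to 204 mm from the column's axis.
- engraver: Cordless engraver, grey upright cylinder 32 mm diameter, 95 mm tall, with the bail on top; stands nose down and loose in the stand's socket. Origin: centre of its underside, 133 mm below bail_top; z up along it; the bail spans its y axis.
- stand_top (a point): Centre of the mouth of the engraver's socket (35 mm wide, 24 mm deep) in the top face, 36 mm above the bench, of a fixed light wooden block 64 x 150 mm. z up. The engraver is clear when its underside is above this face.
- detail_tool: Wooden modelling tool 13 mm thick, 112 mm plus a wire loop, upright in the block's smaller hole 60 mm from the socket on the side away from the column. Origin at its underside. Leave it.
- needle_tool: Wooden-handled needle tool, 165 mm long, 12 mm thick, lying on the bench; origin on its axis at the handle's end. Leave it.
- clay_blank: Egg of clay 56 mm wide, 67 mm tall; origin at its underside. Leave it.
- water_cup: White cup 72 mm wide, 85 mm tall; origin at its underside. Leave it.
- slip_jar: Jar with steel cap 60 mm wide, 75 mm tall; origin at its underside. Leave it.
- rolling_pin: Wooden rolling pin 200 mm long, 36 mm thick, lying; origin on its axis at one end. Leave it.
Things that resemble listed ones, but are neither listed nor needed, are in the scene too. What is shaped like the engraver but green is not meant.

How it is judged (in metres and radians):
On the way, in this order (a step that is already met when the one before it is completed fails the run):
1. the hook is drawn down and swung through the bail while the engraver still stands in its socket (x of bail_top in the frame of hook between -0.01 and 0.01 m and y of bail_top in the frame of hook between -0.02 and 0.02 m and z of bail_top in the frame of hook between -0.004 and 0.035 m and z of engraver in the frame of stand_top below -0.018 m), for 0.1 s.
2. the bail lies in the hook's bowl and the engraver is lifted clear of its stand (x of bail_top in the frame of hook between -0.01 and 0.01 m and y of bail_top in the frame of hook between -0.02 and 0.02 m and z of bail_top in the frame of hook between -0.004 and 0.006 m and z of engraver in the frame of stand_top above 0.001 m), for 0.2 s.
At the end, for the whole second after the job is handed in: The engraver hangs by its bail in the hook's bowl (bail top within 10 mm along, 20 mm across and 6 mm above the bowl), its underside above the stand's top face, upright within 0.25 rad, slower than 40 mm/s, the sleeve still (under 20 mm/s) and the grip let go (all of step 2 and angle between engraver's own z axis and vertical below 0.25 rad and linear speed of engraver below 0.04 m/s and velocity of joint carriage between -0.02 and 0.02 m/s and contact force between the fingers and grip below 0.1 N); the robot touches nothing.
It fails at once if the balancer runs up or down on its own faster than 50 mm/s while nobody holds the grip (contact force between the fingers and grip below 0.2 N and (velocity of joint carriage above 0.05 m/s or velocity of joint carriage below -0.05 m/s)).
It fails at once if the hook shoves or jerks the engraver with more than 18 N (contact force between hook and engraver above 18 N).
It fails at once if the robot touches the engraver (contact force between any of the fingers, the arm and engraver above 0.5 N).
It fails at once if another thing on the bench is moved by more than 30 mm (distance of any of detail_tool, needle_tool, clay_blank, water_cup, slip_jar, rolling_pin from where it was at the start of the episode above 0.03 m).
It also fails if it takes over 58 s, if anything falls off the work surface, if the arm or the gripper's body presses on something with over 40 N, if the wrist force passes 120 N, or if a joint passes its speed limit or range.

## Working session

There is one attempt and no reset: what is moved stays moved. The work goes in short steps, Python scripts to look and compute and a tool call to move; the robot and the scene stay as the last step left them, time stands still between calls to the robot, and variables do not carry over. Pictures are saved under pics/ and viewed, about 8 in all and at most 12, crops included, and the job is handed in when it is done.

Besides the shell and the picture viewer there is one more tool, called after ">>>" as name([rows], argument=value, ...), one row to a line, values as JSON. move_arm: Moves the arm, as the interface text tells. Its arguments: {"type":"object","properties":{"motion":{"type":"array","items":{"type":"object","properties":{"offset":{"type":"array","items":{"type":"number"}},"angular":{"type":"array","items":{"type":"number"}},"jaw":{"type":"number"}}}},"squeeze":{"type":"number"}},"required":["motion"]}

```bash
mkdir -p pics
cat > h.py <<'E'
from rig import ctrl
import numpy as np, cv2
def cap(n,f):
    c=ctrl.capture(n); np.savez(f'pics/{f}.npz',**c); cv2.imwrite(f'pics/{f}.png',c['img'][:,:,::-1]); return c
def load(f): return dict(np.load(f'pics/{f}.npz'))
def ray(c,u,v):
    R=cv2.Rodrigues(c['rvec'])[0]; t=np.ravel(c['tvec'])
    p=cv2.undistortPoints(np.array([[[u,v]]],float),c['intrinsics'],None)[0,0]
    return -R.T@t, R.T@np.array([p[0],p[1],1])
def atz(c,u,v,z):
    o,d=ray(c,u,v); return o+d*(z-o[2])/d[2]
def proj(c,P): return cv2.projectPoints(np.array(P,float).reshape(-1,3),c['rvec'],c['tvec'],c['intrinsics'],None)[0].reshape(-1,2)
def tri(rs):
    A=np.zeros((3,3));b=np.zeros(3)
    for o,d in rs:
        d=d/np.linalg.norm(d);M=np.eye(3)-np.outer(d,d);A+=M;b+=M@o
    return np.linalg.solve(A,b)
E
python3 - <<'E'
from h import *
a=cap('scene','s0');b=cap('top','t0')
for c in(a,b):
    o,d=ray(c,320,240);print(o,d)
print(ctrl.sense(),ctrl.tips_ahead)
E
```

```text
[1366.74037343 -515.56876225  836.42158999] [-0.67607422  0.48397398 -0.55586952]
[ 389.411645     91.10469154 1274.91746795] [ 0.19678314 -0.02892494 -0.98004804]
{'time_s': 0.1, 'joints': array([ 8.87591837e-01,  3.13367113e-01,  1.49830301e+00, -4.74332495e-06,
        1.33098947e+00, -2.23397911e-01]), 'dq': array([ 0.00100232, -0.00097052, -0.00220747, -0.00026355, -0.00154051,
        0.00065295]), 'tau': array([ 1.66073933e-03, -4.12901473e+01, -2.60142642e+01, -1.98584708e-04,
        3.06057271e-03,  3.88890192e-05]), 'eef_pos': array([232.86660168, 470.31227373, 241.8279465 ]), 'ee_rot': array([-2.31555521e-04,  2.27882777e-01,  9.73688428e-01, -4.80603331e-04]), 'force': array([ 0.42183714,  0.62642649, -0.27409464]), 'wrist_torque': array([-0.06588733, -0.04923059, -0.04231587]), 'grip_width': 0.9998322690977552} 11.0
```

View pics/s0.png

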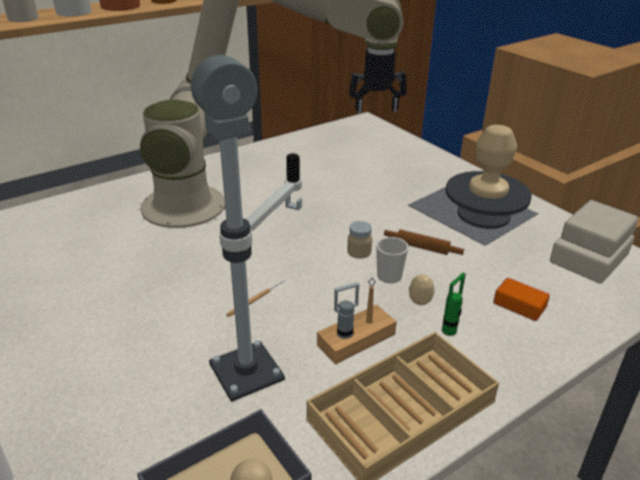

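View pics/t0.png

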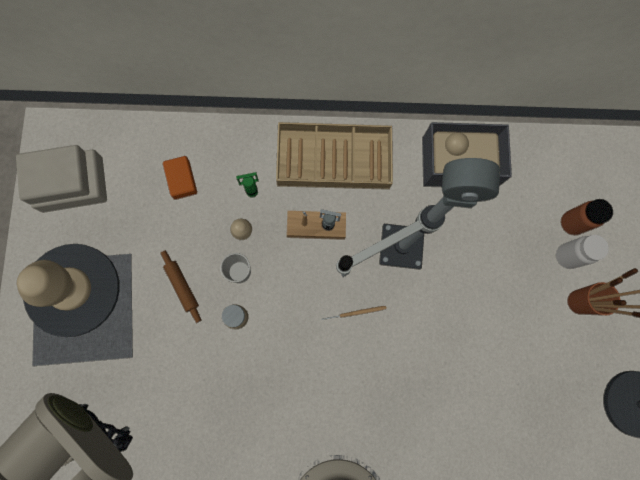

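Scene image: the grey engraver stands in the wooden block at (345,318) and the green lookalike is at (453,310). The grey one fits, because it is grey, in the block, and next to the upright tool. The black grip is at (293,168) in scene and (345,264) in top. I'll confirm this in enlarged crops.

Run:
```python
from h import *
a=load('s0')['img'];b=load('t0')['img']
def crop(i,x,y,w,h,s): return cv2.resize(i[y:y+h,x:x+w],None,fx=s,fy=s,interpolation=cv2.INTER_CUBIC)
# scene: engraver; scene: grip; top: engraver+grip; base in scene
A=crop(a,310,265,100,75,4);B=crop(a,245,140,100,75,4);C=crop(b,280,200,100,75,4);D=crop(b,370,180,100,75,4)
m=np.vstack([np.hstack([A,B]),np.hstack([C,D])]);cv2.imwrite('pics/m0.png',m[:,:,::-1])
```

```text
(no output)
```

View pics/m0.png

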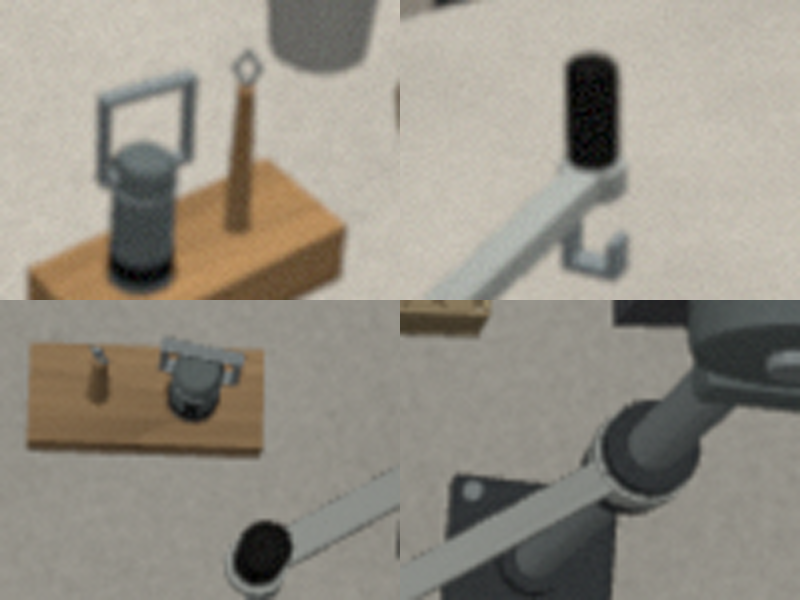

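The crop confirms it: the grey engraver with the steel bail sits in the block next to the upright tool. The bail bar is at scene (346.8,287) and top (330.8,212.8), and the grip is at scene (293,168) and top (346,263).

Run:
```python
from h import *
s=load('s0');t=load('t0')
g=tri([ray(s,293,167.8),ray(t,346,263)]);print('grip',g)
b=tri([ray(s,346.75,287),ray(t,330.75,212.75)]);print('bail',b, atz(s,346.75,287,147.5),atz(t,330.75,212.75,147.5))
e1=atz(t,280+163/4,200+45/4,147.5);e2=atz(t,280+243/4,200+57/4,147.5);print('bail ends',e1,e2)
# column: base plate corners z=14 in both
P=np.array([atz(t,*p,14) for p in[(383,224),(424,231),(421,268),(381,263)]]);print(P,P.mean(0))
Q=np.array([atz(s,*p,14) for p in[(259,343),(283,375),(233,394),(210,362)]]);print(Q,Q.mean(0))
c=(P.mean(0)+Q.mean(0))/2
print('r grip',np.linalg.norm(g[:2]-c[:2]),'r bail',np.linalg.norm(b[:2]-c[:2]))
for q in(g,b): print(np.degrees(np.arctan2(*(q-c)[1::-1])))
```

```text
grip [535.3415074   14.67096563 336.18842296]
bail [682.18836213  34.99226912 145.95384062] [684.39123242  35.08362658 147.5       ] [680.92842732  33.87197497 147.5       ]
bail ends [683.94799009  57.1771212  147.5       ] [677.90793776  10.55967573 147.5       ]
[[ 688.67163026 -109.15075096   14.        ]
 [ 672.54204618 -216.07500529   14.        ]
 [ 575.30864115 -206.02805367   14.        ]
 [ 586.108931   -103.18907715   14.        ]] [ 630.65781215 -158.61072177   14.        ]
[[ 595.22776682 -106.59485037   14.        ]
 [ 692.92953258 -112.84757294   14.        ]
 [ 680.85543883 -209.75312538   14.        ]
 [ 587.19558922 -208.08327633   14.        ]] [ 639.05208186 -159.31970625   14.        ]
r grip 200.13107589997338 r bail 199.649586650846
119.81765416832006
76.28559148252732
```

>>> move_arm([
  {"offset":[-0.04,-0.025,-0.04],"angular":[0,0,0],"jaw":0.0854},
  {"offset":[-0.09,-0.05,-0.07],"angular":[0,0,0],"jaw":0.0854},
  {"offset":[-0.14,-0.08,-0.1],"angular":[0,0,0],"jaw":0.0854},
  {"offset":[-0.19,-0.11,-0.13],"angular":[0,0,0],"jaw":0.0854},
  {"offset":[-0.24,-0.14,-0.16],"angular":[0,0,0],"jaw":0.0854},
])

```text
time_s: 0.72
eef_pos: [381.6, 244.5, 398.4]
ee_rot: [-0.0, 0.228, 0.974, -0.0]
force: [0.8, 0.4, 0.3]
grip_width: 1.0
```

>>> move_arm([
  {"offset":[-0.05,-0.03,-0.02],"angular":[0,0,0],"jaw":0.0854},
  {"offset":[-0.1,-0.06,-0.02],"angular":[0,0,0],"jaw":0.0854},
  {"offset":[-0.15,-0.09,-0.02],"angular":[0,0,0],"jaw":0.0854},
  {"offset":[-0.2,-0.12,-0.02],"angular":[0,0,0],"jaw":0.0854},
  {"offset":[-0.2,-0.12,-0.02],"angular":[0,0,0],"jaw":0.0854},
])

```text
time_s: 1.35
eef_pos: [508.3, 46.9, 416.0]
ee_rot: [-0.001, 0.23, 0.973, -0.0]
force: [0.6, 0.1, -0.2]
grip_width: 0.999
```

>>> move_arm([
  {"offset":[-0.038,-0.017,0.0],"angular":[0,0,0],"jaw":0.0854},
  {"offset":[-0.038,-0.017,0.0],"angular":[0,0,0],"jaw":0.0854},
  {"offset":[-0.038,-0.017,0.0],"angular":[0,0,0],"jaw":0.0854},
])

```text
time_s: 1.72
eef_pos: [533.1, 18.6, 417.7]
ee_rot: [-0.0, 0.228, 0.974, 0.0]
force: [0.5, 0.2, 0.5]
grip_width: 1.002
```

Run:
```python
from h import *
c=cap('wrist','w0');p=ctrl.sense()['eef_pos'];print(p)
print(proj(c,[[535.3,14.7,362],[p[0],p[1],362],[682,35,150]]))
```

```text
[533.01940844  18.77790223 417.98891756]
[[315.59857933 273.83215896]
 [320.3674796  267.36627079]
 [387.28778063 299.5496682 ]]
```

View pics/w0.png

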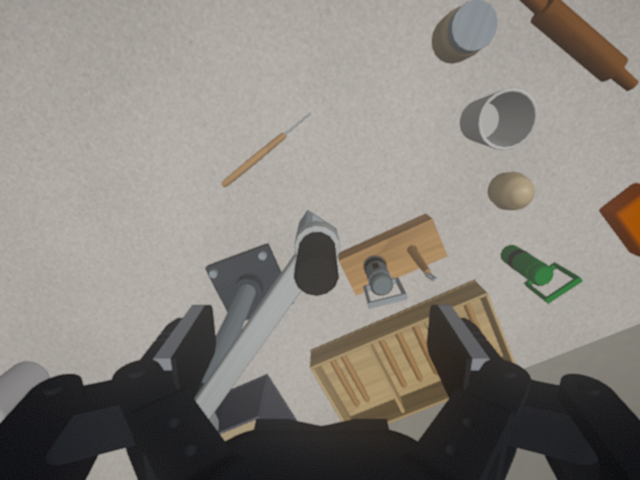

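The wrist view shows the knob top at about (317,275) against a predicted (315.6,273.8), and the bail bar at (387,299), matching its prediction. I'll descend and grip.

>>> move_arm([
  {"offset":[-0.004,-0.0025,0.04],"angular":[0,0,0],"jaw":0.0854},
  {"offset":[-0.004,-0.0025,0.07],"angular":[0,0,0],"jaw":0.0854},
  {"offset":[-0.004,-0.0025,0.086],"angular":[0,0,0],"jaw":0.07},
  {"offset":[-0.004,-0.0025,0.086],"angular":[0,0,0],"jaw":0.05},
  {"offset":[-0.004,-0.0025,0.086],"angular":[0,0,0],"jaw":0.035},
], squeeze=60)

```text
time_s: 2.4
eef_pos: [536.1, 14.2, 332.9]
ee_rot: [0.001, 0.228, 0.974, 0.0]
force: [0.4, -0.4, -0.2]
grip_width: 0.417
```

>>> move_arm([
  {"offset":[0,0,0],"angular":[0,0,0],"jaw":0.02},
  {"offset":[0,0,0],"angular":[0,0,0],"jaw":0.01},
  {"offset":[0,0,0],"angular":[0,0,0],"jaw":0.0},
  {"offset":[0,0,0],"angular":[0,0,0],"jaw":0.0},
  {"offset":[0,0,0],"angular":[0,0,0],"jaw":0.0},
])

```text
time_s: 3.02
eef_pos: [536.0, 13.8, 331.7]
ee_rot: [-0.0, 0.228, 0.974, 0.0]
force: [-1.1, 2.0, 1.8]
grip_width: 0.29
```

>>> move_arm([
  {"offset":[0,0,0.01],"angular":[0,0,0],"jaw":0.0},
  {"offset":[0,0,0.03],"angular":[0,0,0],"jaw":0.0},
  {"offset":[0,0,0.05],"angular":[0,0,0],"jaw":0.0},
  {"offset":[0,0,0.07],"angular":[0,0,0],"jaw":0.0},
  {"offset":[0,0,0.085],"angular":[0,0,0],"jaw":0.0},
])

```text
time_s: 3.65
eef_pos: [536.0, 13.9, 246.3]
ee_rot: [0.0, 0.228, 0.974, 0.0]
force: [-2.0, 3.2, 10.0]
grip_width: 0.29
```

>>> move_arm([
  {"offset":[0,0,0.02],"angular":[0,0,0],"jaw":0.0},
  {"offset":[0,0,0.04],"angular":[0,0,0],"jaw":0.0},
  {"offset":[0,0,0.052],"angular":[0,0,0],"jaw":0.0},
  {"offset":[0,0,0.052],"angular":[0,0,0],"jaw":0.0},
])

```text
time_s: 4.15
eef_pos: [536.2, 13.9, 195.0]
ee_rot: [0.001, 0.228, 0.974, 0.0]
force: [-2.8, 5.5, 13.7]
grip_width: 0.29
```

Run:
```python
from h import *
s=ctrl.sense();p=s['eef_pos'];print(p,s['force'],s['grip_width'])
# grip centre = tool xy ; arc about column
c=np.array([635.,-159]);b=np.array([682.2,35.0])
# park point on arc, r=200; column consistent with both?
print(np.linalg.norm(p[:2]-c),np.linalg.norm(b-c))
a0=np.arctan2(*(p[:2]-c)[::-1]);a1=np.arctan2(*(b-c)[::-1]);print(np.degrees([a0,a1]))
M=np.array([[-.896,.444],[.444,.896]])
for a in np.linspace(a0,a1,9):
    q=c+200*np.array([np.cos(a),np.sin(a)]);print(np.degrees(a).round(1),q.round(1),(M@(q-p[:2])).round(1))
a=cap('scene','s1');i=a['img'];t=cap('top','t1')['img']
m=np.hstack([cv2.resize(i[150:350,230:430],None,fx=2,fy=2),cv2.resize(t[180:280,270:370],None,fx=4,fy=4)])
cv2.imwrite('pics/m1.png',m[:,:,::-1])
```

```text
[536.19078771  13.92765768 194.955988  ] [-2.80892518  5.46098254 13.74425349] 0.2895753848018312
199.16635063122155 199.65930982551254
[119.74323476  76.32567841]
119.7 [535.8  14.7] [0.7 0.5]
114.3 [552.6  23.3] [-10.6  15.7]
108.9 [570.3  30.2] [-23.3  29.7]
103.5 [588.4  35.5] [-37.2  42.5]
98.0 [607.  39.] [-52.3  54. ]
92.6 [625.9  40.8] [-68.5  63.9]
87.2 [644.8  40.8] [-85.4  72.3]
81.8 [663.7  38.9] [-103.1   79. ]
76.3 [682.3  35.3] [-121.4   84. ]
```

View pics/m1.png

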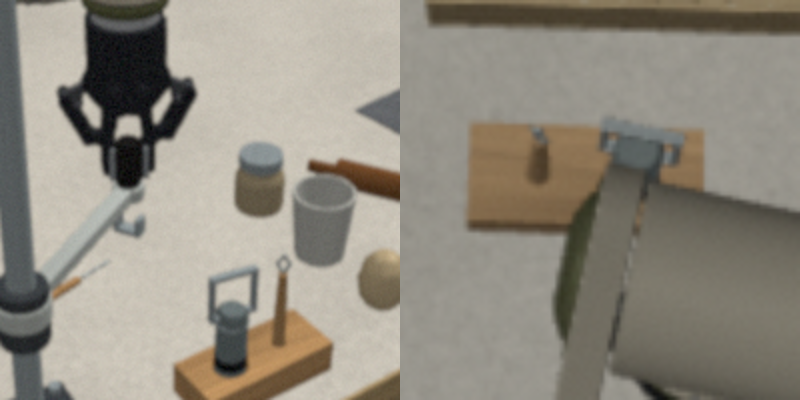

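Run:
```python
from h import *
a=load('s1')
c=np.array([635.,-159]);u=np.array([536.,14.3])-c;u/=np.linalg.norm(u);x=np.array([u[1],-u[0]])
k=c+200*u
print('x dir',x)
for hz in(116,122,128):
    L=[[*(k+x*dx),hz+dz] for dx,dz in((-12,-6),(12,-6),(12,15),(0,105))]
    print(hz,((proj(a,L)-[255,235])*8).round(0).tolist())
i=a['img'][235:310,255:335];cv2.imwrite('pics/m2.png',cv2.resize(i,None,fx=8,fy=8,interpolation=cv2.INTER_CUBIC)[:,:,::-1])
```

```text
x dir [0.8683048  0.49603102]
116 [[269.0, 249.0], [353.0, 273.0], [352.0, 206.0], [305.0, -109.0]]
122 [[268.0, 230.0], [352.0, 254.0], [352.0, 186.0], [304.0, -131.0]]
128 [[268.0, 210.0], [352.0, 235.0], [352.0, 167.0], [304.0, -152.0]]
```

View pics/m2.png

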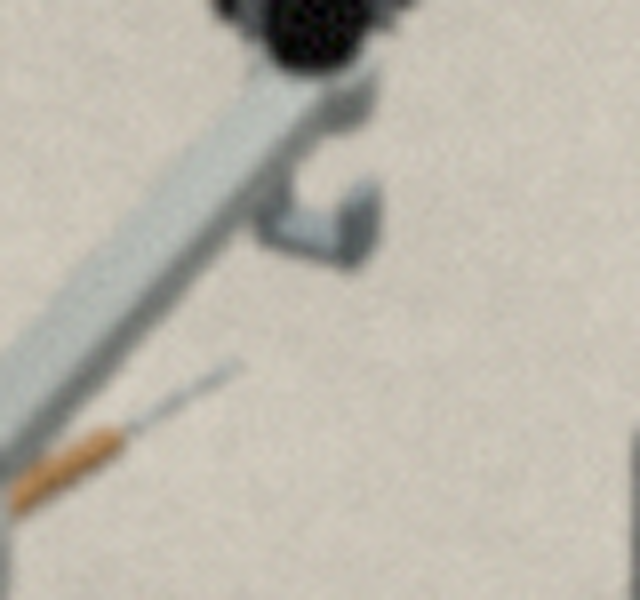

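>>> move_arm([
  {"offset":[-0.0105,0.0157,0],"angular":[0,0,0],"jaw":0.0},
  {"offset":[-0.0233,0.0297,0],"angular":[0,0,0],"jaw":0.0},
  {"offset":[-0.0372,0.0425,0],"angular":[0,0,0],"jaw":0.0},
  {"offset":[-0.0523,0.054,0],"angular":[0,0,0],"jaw":0.0},
  {"offset":[-0.0685,0.0639,0],"angular":[0,0,0],"jaw":0.0},
])

```text
time_s: 4.88
eef_pos: [627.3, 40.2, 196.5]
ee_rot: [0.002, 0.228, 0.974, -0.0]
force: [0.1, -1.9, 14.3]
grip_width: 0.289
```

>>> move_arm([
  {"offset":[-0.0085,0.0045,0],"angular":[0,0,0],"jaw":0.0},
  {"offset":[-0.014,0.007,0],"angular":[0,0,0],"jaw":0.0},
  {"offset":[-0.0169,0.0084,0],"angular":[0,0,0],"jaw":0.0},
  {"offset":[-0.0169,0.0084,0],"angular":[0,0,0],"jaw":0.0},
])

```text
time_s: 5.38
eef_pos: [645.8, 40.1, 196.5]
ee_rot: [0.003, 0.228, 0.974, -0.0]
force: [0.2, 0.2, 14.7]
grip_width: 0.289
```

Run:
```python
from h import *
s=ctrl.sense();p=s['eef_pos'];print(p,s['force'],s['grip_width'])
c=np.array([635.,-159]);d=p[:2]-c;print(np.linalg.norm(d),np.degrees(np.arctan2(d[1],d[0])))
u=d/np.linalg.norm(d);x=np.array([u[1],-u[0]])
a=cap('scene','s2')
k=c+200*u;hz=p[2]-73
L=[[*(k+x*dx+7*-u*f),hz+dz] for f in(0,) for dx,dz in((-12,-6),(12,-6),(12,15),(0,105))]
print(((proj(a,L)-[300,220])*6).round(0).tolist())
print(((proj(a,[[682.2,35,147.5]])-[300,220])*6))
i=a['img'][220:320,300:420];cv2.imwrite('pics/m3.png',cv2.resize(i,None,fx=6,fy=6,interpolation=cv2.INTER_CUBIC)[:,:,::-1])
M=np.array([[-.896,.444],[.444,.896]]);a0=np.arctan2(*d[::-1]);a1=np.radians(76.3)
for al in np.linspace(a0,a1,6)[1:]:
    q=c+200*np.array([np.cos(al),np.sin(al)]);print(np.degrees(al).round(1),(M@(q-p[:2])).round(1))
```

```text
[645.80808586  40.07696371 196.53366651] [ 0.17893596  0.24317665 14.67210937] 0.2892783786150012
199.37013869125957 86.89240611654041
[[198.0, 388.0], [239.0, 428.0], [241.0, 376.0], [228.0, 120.0]]
[[275.97535327 398.45173425]]
84.8 [-6.6  3.4]
82.7 [-13.5   5.9]
80.5 [-20.6   8.2]
78.4 [-27.7  10.2]
76.3 [-34.9  12. ]
```

View pics/m3.png

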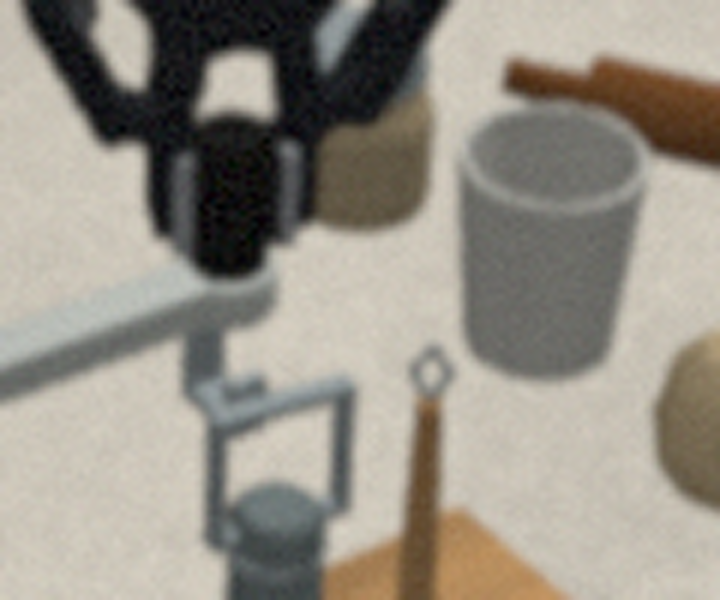

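The view shows the hook tip at (245,385), just short of the bail bar centred at (276,398), and level with the loop's opening. I'll ease it through.

>>> move_arm([
  {"offset":[-0.0066,0.0034,0.001],"angular":[0,0,0],"jaw":0.0},
  {"offset":[-0.0135,0.0059,0.001],"angular":[0,0,0],"jaw":0.0},
  {"offset":[-0.0195,0.008,0.001],"angular":[0,0,0],"jaw":0.0},
  {"offset":[-0.0235,0.0091,0.001],"angular":[0,0,0],"jaw":0.0},
  {"offset":[-0.0265,0.0099,0.001],"angular":[0,0,0],"jaw":0.0},
])

```text
time_s: 6.05
eef_pos: [673.9, 36.7, 195.8]
ee_rot: [0.003, 0.228, 0.974, -0.001]
force: [-0.8, -1.2, 14.2]
grip_width: 0.289
```

>>> move_arm([
  {"offset":[-0.003,0.001,0.0],"angular":[0,0,0],"jaw":0.0},
  {"offset":[-0.006,0.0017,0.0],"angular":[0,0,0],"jaw":0.0},
  {"offset":[-0.008,0.0021,0.0],"angular":[0,0,0],"jaw":0.0},
  {"offset":[-0.008,0.0021,0.0],"angular":[0,0,0],"jaw":0.0},
])

```text
time_s: 6.55
eef_pos: [681.9, 34.9, 195.8]
ee_rot: [0.003, 0.228, 0.974, -0.001]
force: [-0.9, -2.7, 14.3]
grip_width: 0.291
```

Run:
```python
from h import *
s=ctrl.sense();p=s['eef_pos'];print(p,s['force'],s['grip_width'])
c=np.array([635.,-159]);d=p[:2]-c;print(np.linalg.norm(d),np.degrees(np.arctan2(d[1],d[0])))
u=d/np.linalg.norm(d);x=np.array([u[1],-u[0]])
a=cap('scene','s3')
k=c+200*u;hz=p[2]-73
L=[[*(k+x*dx),hz+dz] for dx,dz in((-12,-6),(12,-6),(12,15),(0,105))]
print(((proj(a,L)-[300,220])*6).round(0).tolist())
i=a['img'][220:320,300:420];cv2.imwrite('pics/m4.png',cv2.resize(i,None,fx=6,fy=6,interpolation=cv2.INTER_CUBIC)[:,:,::-1])
```

```text
[681.90179398  34.88727777 195.79734674] [-0.88222082 -2.66448792 14.29372528] 0.2912726951691632
199.47945949657344 76.40124931815677
[[258.0, 452.0], [289.0, 498.0], [291.0, 445.0], [286.0, 184.0]]
```

View pics/m4.png

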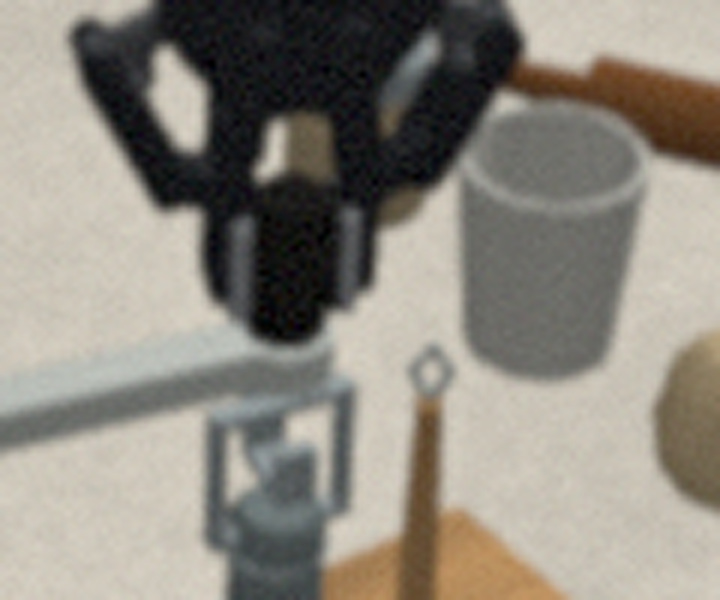

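The hook tip at (290,445) is through the loop below the bar, and the bail hasn't moved. I'll bring it up gently.

>>> move_arm([
  {"offset":[0,0,-0.004],"angular":[0,0,0],"jaw":0.0},
  {"offset":[0,0,-0.01],"angular":[0,0,0],"jaw":0.0},
  {"offset":[0,0,-0.014],"angular":[0,0,0],"jaw":0.0},
  {"offset":[0,0,-0.016],"angular":[0,0,0],"jaw":0.0},
  {"offset":[0,0,-0.0175],"angular":[0,0,0],"jaw":0.0},
])

```text
time_s: 7.22
eef_pos: [681.7, 34.9, 213.1]
ee_rot: [0.002, 0.228, 0.974, -0.001]
force: [0.3, -1.9, 13.3]
grip_width: 0.285
```

>>> move_arm([
  {"offset":[0,0,-0.001],"angular":[0,0,0],"jaw":0.0},
  {"offset":[0,0,-0.002],"angular":[0,0,0],"jaw":0.0},
  {"offset":[0,0,-0.003],"angular":[0,0,0],"jaw":0.0},
  {"offset":[0,0,-0.004],"angular":[0,0,0],"jaw":0.0},
  {"offset":[0,0,-0.005],"angular":[0,0,0],"jaw":0.0},
])

```text
time_s: 7.85
eef_pos: [681.6, 35.0, 217.9]
ee_rot: [0.002, 0.228, 0.974, -0.001]
force: [0.5, -2.3, 12.3]
grip_width: 0.291
```

>>> move_arm([
  {"offset":[0,0,-0.001],"angular":[0,0,0],"jaw":0.0},
  {"offset":[0,0,-0.002],"angular":[0,0,0],"jaw":0.0},
  {"offset":[0,0,-0.003],"angular":[0,0,0],"jaw":0.0},
  {"offset":[0,0,-0.004],"angular":[0,0,0],"jaw":0.0},
  {"offset":[0,0,-0.005],"angular":[0,0,0],"jaw":0.0},
])

```text
time_s: 8.48
eef_pos: [680.9, 35.2, 221.1]
ee_rot: [0.0, 0.228, 0.974, -0.001]
force: [-1.4, -4.7, 5.6]
grip_width: 0.29
```

>>> move_arm([
  {"offset":[0,0,-0.001],"angular":[0,0,0],"jaw":0.0},
  {"offset":[0,0,-0.002],"angular":[0,0,0],"jaw":0.0},
  {"offset":[0,0,-0.003],"angular":[0,0,0],"jaw":0.0},
  {"offset":[0,0,-0.0045],"angular":[0,0,0],"jaw":0.0},
  {"offset":[0,0,-0.006],"angular":[0,0,0],"jaw":0.0},
])

```text
time_s: 9.1
eef_pos: [680.8, 35.2, 227.0]
ee_rot: [-0.0, 0.228, 0.974, -0.001]
force: [-1.3, -5.3, 4.0]
grip_width: 0.288
```

>>> move_arm([
  {"offset":[0,0,-0.002],"angular":[0,0,0],"jaw":0.0},
  {"offset":[0,0,-0.004],"angular":[0,0,0],"jaw":0.0},
  {"offset":[0,0,-0.006],"angular":[0,0,0],"jaw":0.0},
  {"offset":[0,0,-0.0075],"angular":[0,0,0],"jaw":0.0},
  {"offset":[0,0,-0.0075],"angular":[0,0,0],"jaw":0.0},
])

```text
time_s: 9.72
eef_pos: [680.9, 35.2, 234.5]
ee_rot: [0.0, 0.228, 0.974, -0.001]
force: [-1.2, -5.0, 3.5]
grip_width: 0.29
```

>>> move_arm([
  {"offset":[-0.0001,-0.0002,-0.003],"angular":[0,0,0],"jaw":0.0},
  {"offset":[-0.0002,-0.0004,-0.0085],"angular":[0,0,0],"jaw":0.0},
  {"offset":[-0.0003,-0.0006,-0.014],"angular":[0,0,0],"jaw":0.0},
  {"offset":[-0.0004,-0.0008,-0.019],"angular":[0,0,0],"jaw":0.0},
  {"offset":[-0.0005,-0.001,-0.023],"angular":[0,0,0],"jaw":0.0},
])

```text
time_s: 10.35
eef_pos: [680.9, 35.2, 257.8]
ee_rot: [-0.0, 0.228, 0.974, 0.0]
force: [-0.5, -2.7, -0.1]
grip_width: 0.289
```

>>> move_arm([
  {"offset":[0,0,-0.003],"angular":[0,0,0],"jaw":0.0},
  {"offset":[0,0,-0.005],"angular":[0,0,0],"jaw":0.0},
  {"offset":[0,0,-0.006],"angular":[0,0,0],"jaw":0.0},
  {"offset":[0,0,-0.006],"angular":[0,0,0],"jaw":0.0},
])

```text
time_s: 10.85
eef_pos: [680.9, 35.1, 263.6]
ee_rot: [-0.0, 0.228, 0.974, 0.0]
force: [-0.5, -2.8, 0.7]
grip_width: 0.293
```

```bash
cat > f.py <<'E'
from h import *
F=[];Z=[]
for _ in range(16):
    ctrl.capture('wrist');s=ctrl.sense();F.append(s['force']);Z.append(s['eef_pos'])
F=np.array(F);print(s['time_s'],np.mean(Z,0).round(2),F.mean(0).round(2),(F.std(0)).round(2))
E
python3 f.py
```

```text
11.65 [680.87  35.08 263.58] [-0.36 -1.19  0.52] [0.37 0.65 0.63]
```

>>> move_arm([
  {"offset":[0,-0.0003,-0.003],"angular":[0,0,0],"jaw":0.0},
  {"offset":[0,-0.0003,-0.006],"angular":[0,0,0],"jaw":0.0},
  {"offset":[0,-0.0003,-0.009],"angular":[0,0,0],"jaw":0.0},
  {"offset":[0,-0.0003,-0.011],"angular":[0,0,0],"jaw":0.0},
  {"offset":[0,-0.0003,-0.011],"angular":[0,0,0],"jaw":0.0},
])

```text
time_s: 12.28
eef_pos: [680.8, 35.0, 274.9]
ee_rot: [0.0, 0.228, 0.974, 0.0]
force: [1.6, 3.9, -0.4]
grip_width: 0.292
```

```bash
python3 f.py; python3 f.py
```

```text
13.075 [680.76  34.97 274.56] [ 1.31  4.63 -0.32] [0.46 0.49 0.45]
13.875 [680.76  34.96 274.56] [ 1.23  5.02 -0.43] [0.54 0.52 0.41]
```

>>> move_arm([
  {"offset":[0,0,0.002],"angular":[0,0,0],"jaw":0.0},
  {"offset":[0,0,0.004],"angular":[0,0,0],"jaw":0.0},
  {"offset":[0,0,0.005],"angular":[0,0,0],"jaw":0.0},
  {"offset":[0,0,0.005],"angular":[0,0,0],"jaw":0.0},
])

```text
time_s: 14.38
eef_pos: [680.8, 35.0, 269.5]
ee_rot: [-0.0, 0.228, 0.974, 0.0]
force: [1.7, 4.3, 0.2]
grip_width: 0.289
```

```bash
python3 f.py; python3 f.py
```

```text
15.175 [680.75  34.96 269.6 ] [ 1.17  5.22 -0.15] [0.47 0.47 0.51]
15.975 [680.75  34.97 269.61] [ 1.28  4.8  -0.22] [0.41 0.32 0.51]
```

>>> move_arm([
  {"offset":[0.0001,0.0002,0.0],"angular":[0,0,0],"jaw":0.0},
  {"offset":[0.0001,0.0002,0.0],"angular":[0,0,0],"jaw":0.0},
], squeeze=20)

```text
time_s: 16.23
eef_pos: [680.8, 35.0, 269.6]
ee_rot: [-0.0, 0.228, 0.974, 0.0]
force: [1.5, 4.3, -0.5]
grip_width: 0.292
```

```bash
python3 f.py; python3 f.py;python3 - <<'E'
from h import *
i=cap('scene','s4')['img'][180:320,290:430];cv2.imwrite('pics/m5.png',cv2.resize(i,None,fx=4,fy=4,interpolation=cv2.INTER_CUBIC)[:,:,::-1])
E
```

```text
17.025 [680.75  34.97 269.64] [ 1.08  4.86 -0.09] [0.54 0.43 0.45]
17.825 [680.75  34.97 269.64] [ 1.02  5.15 -0.31] [0.53 0.62 0.51]
```

View pics/m5.png

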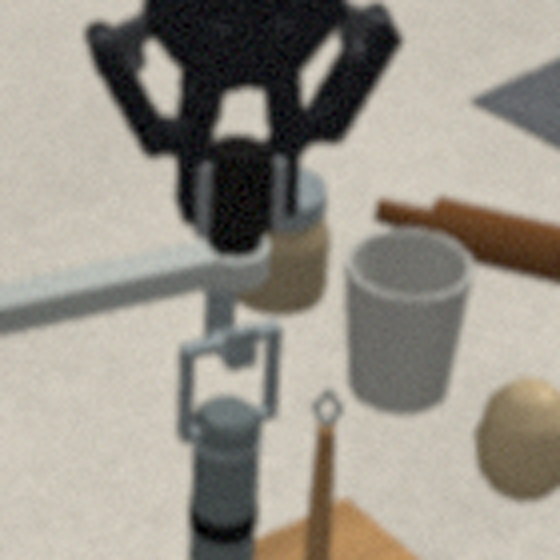

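>>> move_arm([
  {"offset":[0.0003,0.0006,0.0],"angular":[0,0,0],"jaw":0.0},
  {"offset":[0.0003,0.0006,0.0],"angular":[0,0,0],"jaw":0.0},
])

```text
time_s: 18.12
eef_pos: [680.7, 35.0, 269.6]
ee_rot: [-0.0, 0.228, 0.974, -0.0]
force: [-0.1, 1.0, 0.2]
grip_width: 0.29
```

```bash
python3 f.py; python3 f.py
```

```text
18.925 [680.7   35.13 269.63] [-0.68 -1.6   0.14] [0.79 1.36 0.4 ]
19.725 [680.71  35.2  269.64] [-1.07 -4.98 -0.09] [0.59 0.5  0.53]
```

>>> move_arm([
  {"offset":[-0.0002,-0.0003,0.0],"angular":[0,0,0],"jaw":0.024},
  {"offset":[-0.0002,-0.0003,0.0],"angular":[0,0,0],"jaw":0.026},
  {"offset":[-0.0002,-0.0003,0.0],"angular":[0,0,0],"jaw":0.028},
  {"offset":[-0.0002,-0.0003,0.0],"angular":[0,0,0],"jaw":0.031},
  {"offset":[-0.0002,-0.0003,0.0],"angular":[0,0,0],"jaw":0.035},
])

```text
time_s: 20.35
eef_pos: [680.8, 35.5, 269.7]
ee_rot: [0.0, 0.228, 0.974, 0.0]
force: [-0.8, -0.0, -0.0]
grip_width: 0.41
```

>>> move_arm([
  {"offset":[0,0,0.0],"angular":[0,0,0],"jaw":0.045},
  {"offset":[0,0,0.0],"angular":[0,0,0],"jaw":0.055},
  {"offset":[0,0,0.0],"angular":[0,0,0],"jaw":0.065},
  {"offset":[0,0,0.0],"angular":[0,0,0],"jaw":0.07},
])

```text
time_s: 20.85
eef_pos: [680.8, 35.2, 269.7]
ee_rot: [-0.0, 0.228, 0.974, 0.0]
force: [-1.0, 0.3, 0.1]
grip_width: 0.817
```

```bash
python3 f.py;python3 - <<'E'
from h import *
i=cap('scene','s5')['img'][180:320,290:430];j=load('s4')['img'][180:320,290:430]
m=np.hstack([cv2.resize(q,None,fx=2.8,fy=2.8,interpolation=cv2.INTER_CUBIC) for q in(j,i)])
cv2.imwrite('pics/m6.png',m[:,:,::-1])
E
```

```text
21.65 [680.79  35.2  269.65] [-0.22 -0.   -0.03] [0.52 0.77 0.54]
```

View pics/m6.png

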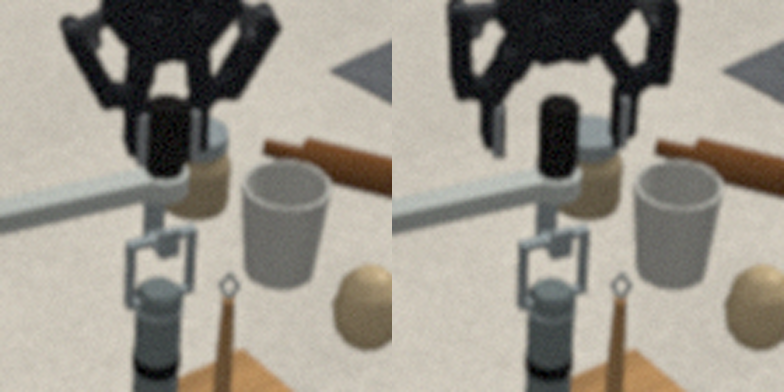

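The fingers are open on both sides of the knob. Boom, bail and engraver are where they were before release. I'll retreat straight up.

>>> move_arm([
  {"offset":[0,0,-0.015],"angular":[0,0,0],"jaw":0.08},
  {"offset":[0,0,-0.04],"angular":[0,0,0],"jaw":0.08},
  {"offset":[0,0,-0.07],"angular":[0,0,0],"jaw":0.08},
  {"offset":[0,0,-0.09],"angular":[0,0,0],"jaw":0.08},
  {"offset":[0,0,-0.1],"angular":[0,0,0],"jaw":0.08},
])

```text
time_s: 22.32
eef_pos: [680.8, 35.2, 371.8]
ee_rot: [0.001, 0.228, 0.974, 0.0]
force: [-0.6, -0.2, -1.2]
grip_width: 0.938
```

>>> move_arm([
  {"offset":[0,0,0],"angular":[0,0,0],"jaw":0.08},
  {"offset":[0,0,0],"angular":[0,0,0],"jaw":0.08},
  {"offset":[0,0,0],"angular":[0,0,0],"jaw":0.08},
  {"offset":[0,0,0],"angular":[0,0,0],"jaw":0.08},
])

```text
time_s: 22.82
eef_pos: [680.7, 35.2, 369.3]
ee_rot: [-0.0, 0.228, 0.974, -0.0]
force: [-0.6, 0.5, -1.2]
grip_width: 0.937
```

```bash
python3 f.py;python3 - <<'E'
from h import *
j=load('s5')['img'];i=cap('scene','s6')['img']
g=lambda q:np.float32(cv2.cvtColor(q,cv2.COLOR_RGB2GRAY))
w=np.s_[255:345,325:375]  # bail + engraver
print('shift since release px',cv2.phaseCorrelate(g(j)[w],g(i)[w]))
cv2.imwrite('pics/m7.png',cv2.resize(i[100:360,270:450],None,fx=2.2,fy=2.2)[:,:,::-1])
E
```

```text
23.625 [680.78  35.2  369.61] [-0.08 -0.13 -0.1 ] [0.44 0.43 0.42]
shift since release px ((0.020577945569044687, 0.01197721069207347), 1.0227762620713976)
```

View pics/m7.png

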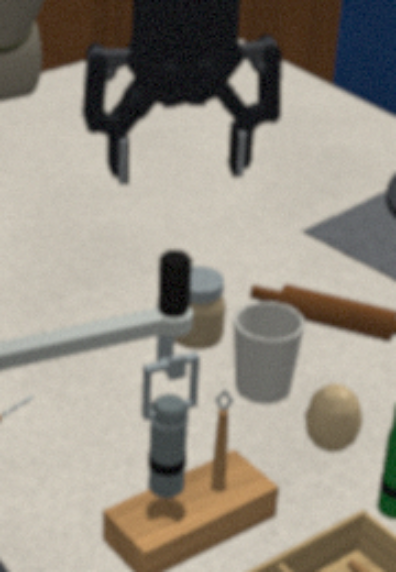

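The engraver hangs upright and clear of the stand, at (167,450) in this crop. It hasn't moved since release, and the gripper is well clear.

```bash
python3 -c "
from rig import ctrl
print(ctrl.finish_job())"
```

```text
the job is handed in; nothing more can be done
None
```

The engraver is hanging by its bail in the balancer's hook, clear of the stand, and the job is handed in; no verdict was reported. I gripped the knob, pulled the hook down about 137 mm and swung it through the bail. I then let it up slowly to the balance point and released the grip at about 20 s of the 58 s allowed.

**Last checks:**
- **Balance:** the vertical force on the gripper averaged about 0 N just before release.
- **Stillness:** the engraver shifted only about 0.02 px in the scene image between release and retreat. In the last image it hangs upright and still above the socket. The gripper is about 100 mm above its gripping height and touches nothing.
- **Other things:** everything visible in the last crop looks where it was. I checked this by eye only and did not measure it.

**Readings that disagreed:** the balance height came out differently by method. Force readings at different heights, which drifted with up to 5 N of side load on the grip, put it at about 265–272 mm (tool height). The estimated weight of about 7 N put it at about 271 mm. I released at 269.6 mm and nothing ran up or down.

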